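# Hold the heat sink over the power module for the gap check

## Task

Pick up the black heat sink (not the silver one), carry it over the top of the blue parts bins to the circuit board on the cross table, and stop with it hovering level about 8 mm above the power module, centred on it and with its long side along the module's long side. Bump neither the bins nor the cross table and the parts on its board, let the heat sink touch nothing there, and leave the silver heat sink, the screwdriver and the bottle where they are. Finish while still gripping it in the air, motionless over the module: do not set it down or let go.

Things in the scene. Friction and masses are not known exactly. Their poses are not given: they have to be found in the camera images.
- black_sink: Black finned aluminium heat sink, loose, fins up on a green mat on the robot's left. 60 long (its x) x 40 wide (its y) x 30 high (z up) mm, about 85 g. Base 6 mm thick; six fins run along x, the outer ones flush with the 40 mm width: grip it across y by these rigid fins. Origin: centre of its underside. Same after a half turn.
- silver_sink: Bare silver aluminium heat sink of the same shape, sizes and axes, loose on the same green mat; which of the two is nearer the robot varies. Not wanted; leave it alone.
- bins: Fixed row of four blue open parts bins between the heat sinks and the cross table: 380 long (its x) x 110 deep (its y) x 90 high mm; nothing in them reaches above 90 mm. Origin: centre of its underside, on the table top (z = 0).
- stage: Fixed cross table, robot's right, 180 (x) x 150 (y) mm; a knob sticks out 21 mm at its +x side. On it a green circuit board 150 x 100 mm, upper face at z = 56 mm, the power module in its middle; at the module's short ends four upright blue capacitors, 14 mm diameter, tops at z = 80, axes at x = +-51, y = +-10 mm. Its long sides are clear. Origin: underside centre, z = 0.
- module_top (a point): Centre of the top face of the power module: a black block with a silver lid, 50 long (along x) x 30 wide (along y) x 10 mm high, in the middle of the circuit board, its top 66 mm above the table. x and y are parallel to the cross table's x and y; z up.
- screwdriver: Red-handled screwdriver, 170 mm long, lying loose beyond the heat sinks. Origin near its middle. Leave it alone.
- bottle: White plastic bottle with a red cap, 44 mm diameter, 110 mm high, standing loose near the robot on its right. Origin: centre of its underside. Leave it alone.

How it is judged (in metres and radians):
On the way:
1. the heat sink passes above the row of bins, its underside higher than their rims (height (world z) of black_sink above 0.09 m and y of black_sink in the frame of bins between -0.055 and 0.055 m and x of black_sink in the frame of bins between -0.19 and 0.19 m and contact force between the fingers and black_sink above 0.5 N), for 0.02 s.
At the end, for the whole second after the job is handed in: Black heat sink held in the fingers, at rest, underside 3 to 15 mm above the module and touching nothing there; centre within 6 mm of the module's, long axes within 0.12 rad, tilt under 0.1 rad; silver sink, screwdriver and bottle within 20 mm of their starts (z of black_sink in the frame of module_top between 0.003 and 0.015 m and horizontal distance between black_sink and module_top below 0.006 m and angle between the x axis of black_sink and the x axis of module_top, either way round below 0.12 rad and angle between black_sink's own z axis and vertical below 0.1 rad and contact force between the fingers and black_sink above 0.5 N and contact force between black_sink and stage below 0.05 N and linear speed of black_sink below 0.02 m/s and angular speed of black_sink below 0.15 rad/s and distance of each of silver_sink, screwdriver, bottle from where it was at the start of the episode below 0.02 m); the arm keeps its last pose, push and grip.
It fails at once if the heat sink touches the cross table, the board or its parts (over 0.5 N) (contact force between black_sink and stage above 0.5 N).
It fails at once if the robot bumps the cross table, the board or its parts (over 2 N) (contact force between any of the fingers, the arm and stage above 2 N).
It fails at once if the heat sink or the robot bumps the bins (over 2 N) (contact force between any of black_sink, the fingers, the arm and bins above 2 N).
It fails at once if the silver heat sink, the screwdriver or the bottle is moved more than 20 mm (distance of any of silver_sink, screwdriver, bottle from where it was at the start of the episode above 0.02 m).
It also fails if it takes over 38 s, if anything falls off the work surface, if the arm or the gripper's body presses on something with over 40 N, if the wrist force passes 120 N, or if a joint passes its speed limit or range.

## Robot

A 6-joint arm with a two-finger parallel gripper is mounted at the origin on the work surface. World frame = base frame: x ahead of the robot, y to its left, z up, the work surface at z = 0. Lengths are in mm, angles in rad, forces in N, time in s.
With the tool pointing down it reaches from about 350 to 975 mm from the base axis. Payload 7.1 kg.
Tool frame: the origin (TCP) lies on the front face of the gripper's body, between the roots of the fingers; the fingertips stand 80 mm ahead of it and the grasp point (between the pads) lies 61 mm ahead of it; z points along the fingers, y is the line along which they close (so a half turn about z gives the same grasp; the last joint's range is limited). The gripper opens to 88 mm and grips with 3 to 60 N. Pads are 20 mm wide; open, the fingers measure 115 mm over their backs; the gripper's body (75 mm by 178 mm) begins 61 mm behind the grasp point.
Start: joints at [1.251, 0.423, 1.63, -0, 1.089, -0.019], TCP at [185.146, 596.931, 302.675] pointing down, gripper open.
Joint ranges: [-3, 3], [-0.9, 2.11], [0.09, 2.58], [-1.31, 4.45], [0.11, 2.69], [-2.54, 2.54]. Speed limits (rad/s): [2.39, 2.39, 3.01, 3.14, 3.14, 3.14].

## Interface

Orientations are given as a rotation vector (axis times angle).
In Python, from workcell import readout, vision, close_job gives the robot as it stands.
- The arm moves only by the tool servo_tool, never from a script. Its argument "plan" is a list that holds one entry, the list of rows, each a list of 7 numbers: the gripper command: -1 is fully open, 1 is shut, values between are in proportion, then the shift along the world's x, y, z in units of 40 mm (1.0 is 40 mm), then the turn, a rotation vector about the world's x, y, z in units of 5 degrees (1.0 is 5 degrees). A call has 1 to 5 rows; each row shifts and turns the commanded pose from where the row before left it; what a row does not reach is not made up. A row lasts 1/12 s, in which the tool goes at most 41.7 mm and 7.16 degrees, less where a joint would pass 70% of its speed; a pose out of reach is approached as far as the arm can. A call is refused whole if a number of a shift passes 1 or a number of a turn 1, either way. A call with a gripper value outside its range is refused whole. The fingers move at their own pace and stop on an object; the grip force is fixed at half the most. Time passes only in rows, so rows that do not move let the fingers close. It gives the time, the measured TCP pose, the force, the opening and the grip force at its end, in the units of the state.
- readout.get_obs(): the state, without advancing time (a new reading comes with each control period).
- vision.get_image(name): name is "side" or "top"; returns the picture (480x640x3 uint8, red, green, blue); there is no depth.
- vision.camera_params(name): a dict with "fx", "fy", "cx", "cy" (pixels), "D" ([k1, k2, p1, p2, k3] as OpenCV has them; the pictures are not rectified), "rvec" (rotation vector, rad) and "tvec" (3), from world to camera coordinates, as OpenCV has them. Camera axes: x right, y down, z forward; pixel columns grow to the right and rows downward; lengths in mm; the calibration is good to about 2 mm. A picture is of the moment at which its call begins. camera_params takes no time and is no camera call.
- close_job(): hands the job in; it is judged then, once.
The state is a dict: "t": time; "qpos": joint angles; "qvel": joint speeds; "joint_torque": joint torques, N m; "ee_pos": TCP position; "orientation": TCP orientation; "ft_force": force on the tool from outside, world axes, zero at the start; "moment": the same for the moment, N m; "width": finger opening in mm; "grasp_force": force on a finger pad.
Only numpy, scipy, OpenCV 4.12 (cv2) and the standard library are available. Lean on these libraries where they do the work, as an engineer would, in place of code of your own. Each camera call takes 0.05 s, during which the arm holds its last target. There are 200 camera calls.

## Working session

There is one attempt and no reset: what is moved stays moved. The work goes in short steps, Python scripts to look and compute and a tool call to move; the robot and the scene stay as the last step left them, time stands still between calls to the robot, and variables do not carry over. Pictures are saved under pics/ and viewed, at most 10 in all, crops included, and the job is handed in when it is done.

Besides the shell and the picture viewer there is one more tool, called after "Emit:" by a JSON object that holds its "op" and its "data", one argument or row to a line. servo_tool: Moves the arm, as the interface text tells. Its arguments: {"type":"object","properties":{"plan":{"type":"array"}},"required":["plan"]}

```bash
mkdir -p pics
python3 - <<'E'
from workcell import readout, vision
import cv2
for n in("top","side"):
    cv2.imwrite(f"pics/{n}0.png",vision.get_image(n)[:,:,::-1]); print(n,vision.camera_params(n))
print(readout.get_obs())
E
```

```text
top {'fx': 503.4298578470969, 'fy': 503.4298578470969, 'cx': 317.939297574561, 'cy': 233.10936015805305, 'D': array([-0.01118993,  0.        ,  0.        ,  0.        ,  0.        ]), 'rvec': array([ 2.1372811 , -2.13177262,  0.16828731]), 'tvec': array([ -34.57164109,  544.09242749, 1037.47886788])}
side {'fx': 596.7704679118831, 'fy': 596.7704679118831, 'cx': 323.65372667325784, 'cy': 228.54040635515986, 'D': array([-0.0411938,  0.       ,  0.       ,  0.       ,  0.       ]), 'rvec': array([ 2.27205375, -0.61188314,  0.26289305]), 'tvec': array([-483.41547105,  200.00797509, 1272.81131997])}
{'t': 0.1, 'qpos': array([ 1.25101431e+00,  4.23747905e-01,  1.63064782e+00, -6.11599035e-06,
        1.08865289e+00, -1.90367867e-02]), 'qvel': array([ 0.00157486, -0.00104619, -0.00258989, -0.00027149, -0.00101738,
        0.00013161]), 'joint_torque': array([ 3.53198038e-04, -5.45614529e+01, -2.74320728e+01,  6.44907192e-02,
        1.88306981e-02, -5.17206740e-05]), 'ee_pos': array([185.0097873 , 596.54376269, 301.97622983]), 'orientation': array([-4.70590662e-01, -3.10590325e+00,  2.25554436e-03]), 'ft_force': array([ 1.03999717, -0.54520619, -0.54078623]), 'moment': array([0.01579249, 0.02768295, 0.01096459]), 'grasp_force': 0.0, 'width': 87.99513616709805}
```

View pics/top0.png

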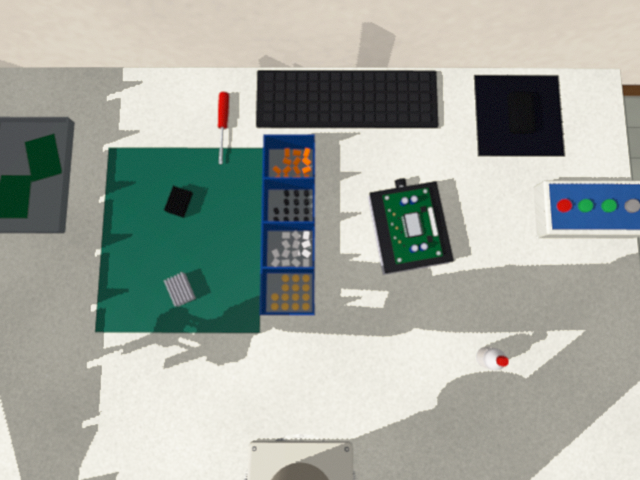

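View pics/side0.png

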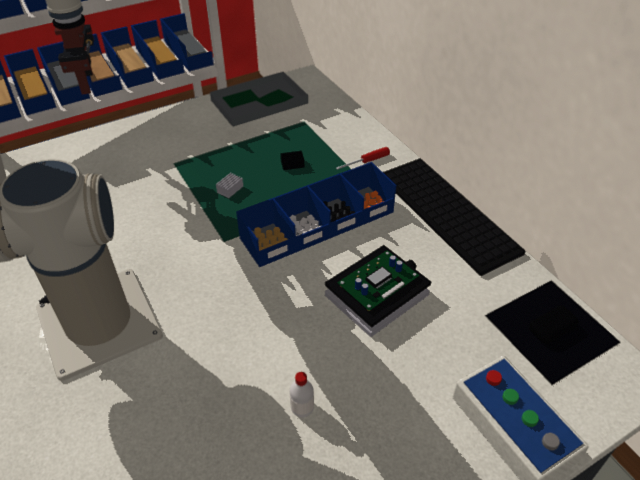

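Top view: the black sink is near (179,201) and the silver one near (180,289). The bins span columns 262–315, the module is near (413,224), and the bottle is at (495,358). I'll zoom in on both targets in both views.

Run:
```python
import cv2,numpy as np
t=cv2.imread("pics/top0.png");s=cv2.imread("pics/side0.png")
f=lambda im,x,y,w,h:cv2.resize(im[y:y+h,x:x+w],(400,300),interpolation=cv2.INTER_CUBIC)
a=np.hstack([f(t,362,175,100,75*1),f(t,150,176,64,48)])
b=np.hstack([f(s,320,240,120,90),f(s,260,138,64,48)])
cv2.imwrite("pics/z.png",np.vstack([a,b]))
```

```text
(no output)
```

View pics/z.png

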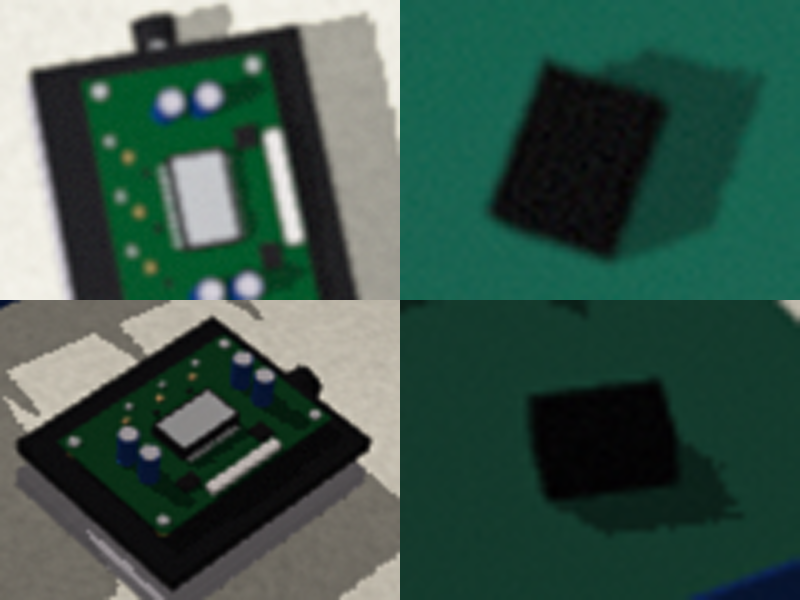

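```bash
cat > h.py <<'E'
import cv2,numpy as np
from scipy.optimize import least_squares,minimize
from workcell import vision,readout
P={n:vision.camera_params(n) for n in("top","side")}
def proj(n,p):
    c=P[n];K=np.array([[c["fx"],0,c["cx"]],[0,c["fy"],c["cy"]],[0,0,1]])
    return cv2.projectPoints(np.array(p,float),c["rvec"],c["tvec"],K,c["D"])[0][:,0]
def place(q,pts,z=0):
    c,s=np.cos(q[2]),np.sin(q[2]);p=np.array(pts,float)
    return np.c_[q[0]+c*p[:,0]-s*p[:,1],q[1]+s*p[:,0]+c*p[:,1],p[:,2]+z]
E
cat > m.py <<'E'
from h import *
u=lambda a,sc,ox,oy:(np.array(a,float)+.5)/sc-.5+[ox,oy]
obj=[[51,10,80],[51,-10,80],[-51,10,80],[-51,-10,80],[0,0,66]]
T=u([[171,101],[209,97],[211,290],[249,285],[206,198]],4,362,175)
S=u([[243,56],[265,75],[128,133],[150,152],[197,118]],10/3,320,240)
for cams in (["top"],["side"],["top","side"]):
    D={"top":T,"side":S}
    r=least_squares(lambda q:np.concatenate([(proj(n,place(q,obj))-D[n]).ravel() for n in cams]),[500,-180,.1])
    print("stage",cams,r.x.round(3),r.fun.reshape(-1,2).round(1).tolist())
box=[[x,y,z] for x in(-30,30) for y in(-20,20) for z in(0,30)]
W={"top":(150,176,64,48),"side":(260,138,64,48)};M={}
for n,(x,y,w,h) in W.items():
    im=cv2.imread(f"pics/{n}0.png")[y:y+h,x:x+w]
    im=cv2.resize(im,None,fx=8,fy=8,interpolation=cv2.INTER_CUBIC)
    g=cv2.GaussianBlur(im,(0,0),4)[:,:,1]; b=np.median(g[g>0]);th={"top":40,"side":26}[n]
    m=(g<th).astype(np.uint8); _,l,st,_=cv2.connectedComponentsWithStats(m)
    k=l[200,170 if n=="top" else 240] ;k=k or 1+st[1:,4].argmax()
    M[n]=(l==k).astype(np.uint8); print(n,b,np.percentile(g[M[n]>0],50),M[n].sum()/64)
def cost(q,cams):
    t=0
    for n in cams:
        x,y,w,h=W[n];p=(proj(n,place(q,box))-[x,y]+.5)*8-.5
        a=np.zeros_like(M[n]);cv2.fillConvexPoly(a,cv2.convexHull((p*16).astype(np.int32)),1,shift=4)
        t+=(a!=M[n]).sum()/M[n].sum()
    return t
for cams in(["top"],["side"],["top","side"]):
    best=min((minimize(cost,[x,y,a],args=(cams,),method="Nelder-Mead",options=dict(initial_simplex=np.array([x,y,a])+[[0,0,0],[15,0,0],[0,15,0],[0,0,.3]])) for a in(-.8,-.2,.4,1,1.6,2.2) for x,y in[(535,305)]),key=lambda r:r.fun)
    print("sink",cams,best.x.round(3),best.fun)
bp=[[x,y,90] for x in(-190,190) for y in(-55,55)]
cc=P["top"];print("cam",-cv2.Rodrigues(cc["rvec"])[0].T@cc["tvec"])
# bins: rim corners in top image -> z=90
for px in([262,135],[315,135],[261,315],[315,315],[180,289],[179,201],[495,358]):
    z=30 if px[0]<200 else 90
    r=least_squares(lambda q:(proj("top",[[*q,z]])[0]-px),[500,0]);print(px,r.x.round(0))
E
python3 m.py
```

```text
stage ['top'] [ 5.60541e+02 -2.33621e+02  1.77000e-01] [[0.2, 0.2], [-0.0, -0.4], [0.0, 0.4], [0.0, -0.0], [-0.2, -0.1]]
stage ['side'] [ 5.58474e+02 -2.35931e+02  1.75000e-01] [[0.0, 0.4], [-0.0, -0.2], [0.2, 0.0], [0.0, -0.1], [-0.2, -0.0]]
stage ['top', 'side'] [ 5.59811e+02 -2.34386e+02  1.76000e-01] [[0.5, 0.5], [0.4, -0.1], [0.4, 0.7], [0.4, 0.3], [0.2, 0.2], [0.1, -0.3], [0.1, -0.9], [0.3, -0.7], [0.2, -0.9], [-0.1, -0.7]]
top 100.0 13.0 547.21875
side 58.0 4.0 380.34375
sink ['top'] [520.  315.   -0.6] 1.0
sink ['side'] [501.667 338.333  -0.633] 1.0
sink ['top', 'side'] [501.667 338.333  -0.633] 2.0
cam [ 369.39597483  -38.74994922 1111.59310205]
[262, 135] [748.  86.]
[315, 135] [748. -27.]
[261, 315] [370.  80.]
[315, 315] [370. -28.]
[180, 289] [424. 262.]
[179, 201] [618. 273.]
[495, 358] [ 287. -384.]
```

```bash
sed -i 's/(535,305)/(612,268)/' m.py; python3 m.py | grep -A0 "^sink"
python3 - <<'E'
from scipy.spatial.transform import Rotation as R
from workcell import readout
print(R.from_rotvec(readout.get_obs()["orientation"]).as_matrix().round(3))
E
```

```text
sink ['top'] [620.86  279.186   2.758] 0.13468676831705784
sink ['side'] [617.711 273.152   2.812] 0.04588776600115028
sink ['top', 'side'] [619.809 277.499   2.82 ] 0.28661013344941094
[[-0.955  0.296 -0.   ]
 [ 0.296  0.955 -0.001]
 [ 0.    -0.001 -1.   ]]
```

```bash
sed -i 's/for a in(.*) for x,y in.*\]),key/for a in(2.65,2.8,2.95) for x,y in[(612,268),(620,275),(616,280),(612,272)]),key/' m.py; python3 m.py | grep "^sink"
cat >> m.py <<'E'
v=[]
for n in W:
    x,y,w,h=W[n];p=((proj(n,place(best.x,box))-[x,y]+.5)*8-.5)
    im=cv2.resize(cv2.imread(f"pics/{n}0.png")[y:y+h,x:x+w],None,fx=8,fy=8)
    cv2.polylines(im,[cv2.convexHull(p.astype(np.int32))],1,(0,0,255),1)
    im[:,:,0]=np.where(M[n]>0,200,im[:,:,0]);v.append(im[:,:390])
cv2.imwrite("pics/o.png",np.hstack(v))
E
python3 m.py>/dev/null
```

```text
sink ['top'] [620.417 279.105   2.751] 0.13425846610701844
sink ['side'] [617.774 273.223   2.811] 0.04568235970750144
sink ['top', 'side'] [619.795 277.625   2.823] 0.2862050991237917
```

View pics/o.png

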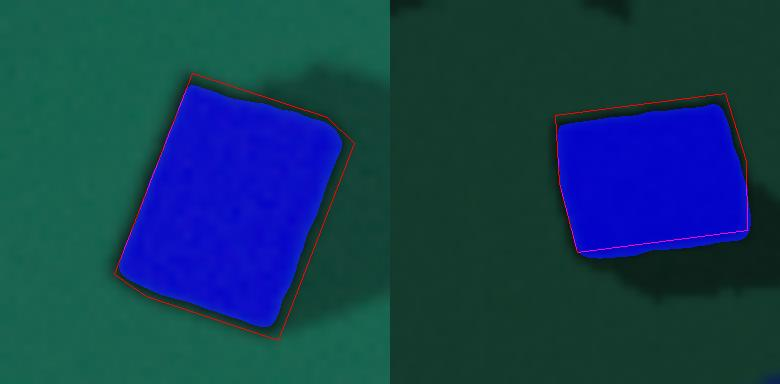

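```bash
sed -i 's/"top":40,"side":26/"top":52,"side":28/' m.py; python3 m.py | grep "^sink"
```

```text
sink ['top'] [620.998 278.546   2.81 ] 0.05797178317598388
sink ['side'] [617.743 273.02    2.834] 0.035522977163800394
sink ['top', 'side'] [620.117 278.249   2.823] 0.22865053377534714
```

Black sink: about (620, 277), yaw −0.32, and the tool is already nearly aligned with it. Module: about (560, −234), yaw 0.176. Moving over the sink now.

Emit:
{"op": "servo_tool", "data": {
  "plan": [
    [[-1, 0.7, -0.5, 0, 0, 0, -0.23], [-1, 0.7, -0.5, 0, 0, 0, 0], [-1, 0.7, -0.5, 0, 0, 0, 0], [-1, 0.7, -0.5, 0, 0, 0, 0], [-1, 0.7, -0.5, 0, 0, 0, 0]]
  ]
}}

```text
t: 0.52
ee_pos: [326.0, 495.7, 302.3]
orientation: [-0.501, -3.101, 0.001]
ft_force: [-0.4, 0.6, 0.1]
width: 87.7
grasp_force: 0.0
```

Emit:
{"op": "servo_tool", "data": {
  "plan": [
    [[-1, 0.7, -0.5, 0, 0, 0, 0], [-1, 0.7, -0.5, 0, 0, 0, 0], [-1, 0.7, -0.5, 0, 0, 0, 0], [-1, 0.7, -0.5, 0, 0, 0, 0], [-1, 0.7, -0.5, 0, 0, 0, 0]]
  ]
}}

```text
t: 0.93
ee_pos: [466.2, 395.6, 302.3]
orientation: [-0.502, -3.101, 0.001]
ft_force: [0.4, 0.3, 0.6]
width: 88.1
grasp_force: 0.0
```

Emit:
{"op": "servo_tool", "data": {
  "plan": [
    [[-1, 0.7, -0.5, 0, 0, 0, 0], [-1, 0.7, -0.5, 0, 0, 0, 0], [-1, 0.7, -0.5, 0, 0, 0, 0], [-1, 0.7, -0.5, 0, 0, 0, 0], [-1, 0.4, -0.5, 0, 0, 0, 0]]
  ]
}}

```text
t: 1.35
ee_pos: [595.5, 295.5, 302.3]
orientation: [0.503, 3.1, 0.0]
ft_force: [-0.2, 0.7, -0.2]
width: 87.7
grasp_force: 0.0
```

Emit:
{"op": "servo_tool", "data": {
  "plan": [
    [[-1, 0, -0.5, 0, 0, 0, 0], [-1, 0, 0, -0.8, 0, 0, 0], [-1, 0, 0, -0.8, 0, 0, 0], [-1, 0, 0, -0.8, 0, 0, 0], [-1, 0, 0, 0, 0, 0, 0]]
  ]
}}

```text
t: 1.77
ee_pos: [589.9, 275.1, 200.1]
orientation: [-0.501, -3.092, 0.01]
ft_force: [-1.6, -1.3, -0.1]
width: 87.9
grasp_force: 0.0
```

Emit:
{"op": "servo_tool", "data": {
  "plan": [
    [[-1, 0.7, 0.05, 0, 0, 0, 0], [-1, 0, 0, 0, 0, 0, 0], [-1, 0, 0, 0, 0, 0, 0], [-1, 0, 0, 0, 0, 0, 0]]
  ]
}}

```text
t: 2.1
ee_pos: [621.2, 279.1, 207.7]
orientation: [0.502, 3.101, 0.001]
ft_force: [-0.4, -0.0, -0.3]
width: 88.0
grasp_force: 0.0
```

Run:
```python
from h import *
im={n:vision.get_image(n)[:,:,::-1] for n in("top","side")}
f=lambda im,x,y,w,h:cv2.resize(im[y:y+h,x:x+w],(400,300),interpolation=cv2.INTER_CUBIC)
cv2.imwrite("pics/a.png",np.hstack([f(im["top"],130,150,96,72),f(im["side"],220,90,120,90)]))
o=readout.get_obs();print(o["ee_pos"],o["orientation"])
```

```text
[620.66037529 279.03521435 207.50395971] [5.01447680e-01 3.10114573e+00 2.82704766e-04]
```

View pics/a.png

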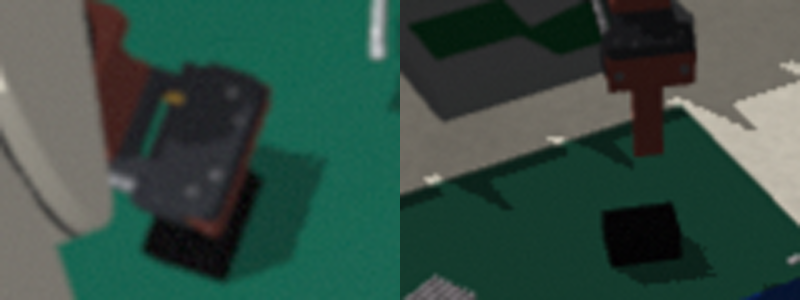

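The left panel shows the gripper above the sink and well aligned. In the right panel a finger is directly above the sink at (640,235). Descending and gripping.

Emit:
{"op": "servo_tool", "data": {
  "plan": [
    [[-1, 0, -0.04, -0.7, 0, 0, 0], [-1, 0, 0, -0.7, 0, 0, 0], [-1, 0, 0, -0.7, 0, 0, 0], [-1, 0, 0, -0.6, 0, 0, 0], [-1, 0, 0, -0.3, 0, 0, 0]]
  ]
}}

```text
t: 2.62
ee_pos: [619.3, 276.9, 84.2]
orientation: [-0.501, -3.098, 0.003]
ft_force: [-1.0, 0.7, -0.5]
width: 87.9
grasp_force: 0.0
```

Emit:
{"op": "servo_tool", "data": {
  "plan": [
    [[-1, 0, 0, 0, 0, 0, 0], [0.2, 0, 0, 0, 0, 0, 0], [0.6, 0, 0, 0, 0, 0, 0], [1, 0, 0, 0, 0, 0, 0], [1, 0, 0, 0, 0, 0, 0]]
  ]
}}

```text
t: 3.03
ee_pos: [622.0, 277.7, 88.4]
orientation: [0.501, 3.099, 0.002]
ft_force: [-0.3, -0.5, 0.3]
width: 64.5
grasp_force: 0.0
```

Emit:
{"op": "servo_tool", "data": {
  "plan": [
    [[1, 0, 0, 0, 0, 0, 0], [1, 0, 0, 0, 0, 0, 0], [1, 0, 0, 0, 0, 0, 0], [1, 0, 0, 0, 0, 0, 0], [1, 0, 0, 0, 0, 0, 0]]
  ]
}}

```text
t: 3.45
ee_pos: [621.2, 277.3, 86.9]
orientation: [0.502, 3.101, -0.0]
ft_force: [0.0, -1.0, 3.1]
width: 40.1
grasp_force: 30.0
```

Gripped at 40.1 mm. Lifting.

Emit:
{"op": "servo_tool", "data": {
  "plan": [
    [[1, 0, 0, 0.3, 0, 0, 0], [1, 0, 0, 0.6, 0, 0, 0], [1, 0, 0, 0.8, 0, 0, 0], [1, 0, 0, 0.8, 0, 0, 0], [1, 0, 0, 0.8, 0, 0, 0]]
  ]
}}

```text
t: 3.87
ee_pos: [620.8, 277.2, 220.3]
orientation: [-0.502, -3.101, 0.0]
ft_force: [0.8, 0.5, -1.2]
width: 40.0
grasp_force: 30.0
```

Emit:
{"op": "servo_tool", "data": {
  "plan": [
    [[1, 0, 0, 0.5, 0, 0, 0], [1, 0, 0, 0.3, 0, 0, 0], [1, 0, 0, 0, 0, 0, 0], [1, 0, 0, 0, 0, 0, 0], [1, 0, 0, 0, 0, 0, 0]]
  ]
}}

```text
t: 4.28
ee_pos: [620.2, 277.0, 248.9]
orientation: [-0.501, -3.099, 0.002]
ft_force: [-0.5, 0.5, -2.1]
width: 40.3
grasp_force: 30.0
```

Run:
```python
from h import *
im={n:vision.get_image(n)[:,:,::-1] for n in("top","side")}
for n in im: cv2.imwrite(f"pics/b_{n}.png",im[n])
o=readout.get_obs();print(o["ee_pos"],o["orientation"],o["width"],o["qpos"])
c=proj("side",[[621,277,110+30]])[0].astype(int);print(c)
x,y=c-[60,45]
cv2.imwrite("pics/b.png",cv2.resize(im["side"][y:y+90,x:x+120],(800,600),interpolation=cv2.INTER_CUBIC))
```

```text
[620.2923737  276.98041541 248.53072796] [-5.01391328e-01 -3.09835452e+00  2.92419160e-03] 39.563978528225334 [ 4.02452053e-01  5.61589124e-01  1.53615041e+00 -1.41599607e-05
  1.04732550e+00 -8.47468707e-01]
[291 121]
```

View pics/b.png

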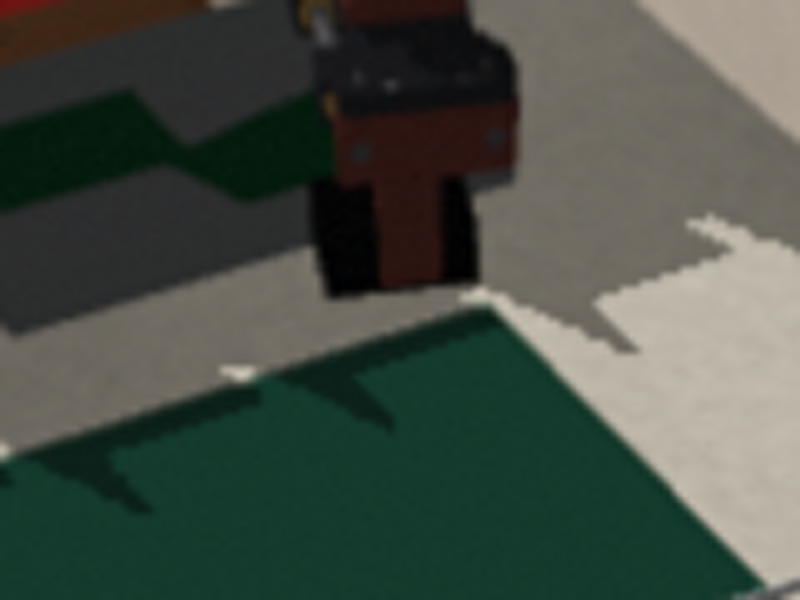

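Side view: the sink is held level, with its bottom edge from (328,297) to (478,282), and the finger is about centred at 409. Carrying it over the bins.

Emit:
{"op": "servo_tool", "data": {
  "plan": [
    [[1, -0.07, -0.3, 0, 0, 0, 0.2], [1, -0.07, -0.6, 0, 0, 0, 0.3], [1, -0.07, -0.6, 0, 0, 0, 0.3], [1, -0.07, -0.6, 0, 0, 0, 0.3], [1, -0.07, -0.6, 0, 0, 0, 0.3]]
  ]
}}

```text
t: 4.8
ee_pos: [606.3, 168.3, 249.0]
orientation: [-0.309, -3.124, 0.001]
ft_force: [-0.5, 0.5, -1.7]
width: 39.9
grasp_force: 30.0
```

Emit:
{"op": "servo_tool", "data": {
  "plan": [
    [[1, -0.07, -0.6, 0, 0, 0, 0.3], [1, -0.07, -0.6, 0, 0, 0, 0.3], [1, -0.07, -0.6, 0, 0, 0, 0.3], [1, -0.07, -0.6, 0, 0, 0, 0.3], [1, -0.07, -0.6, 0, 0, 0, 0.3]]
  ]
}}

```text
t: 5.22
ee_pos: [592.4, 48.2, 249.2]
orientation: [-0.104, -3.137, 0.0]
ft_force: [0.5, 0.3, -1.9]
width: 40.0
grasp_force: 30.0
```

Emit:
{"op": "servo_tool", "data": {
  "plan": [
    [[1, -0.07, -0.6, 0, 0, 0, 0.3], [1, -0.07, -0.6, 0, 0, 0, 0.3], [1, -0.07, -0.6, 0, 0, 0, 0.3], [1, -0.07, -0.6, 0, 0, 0, 0.3], [1, -0.07, -0.6, 0, 0, 0, 0.3]]
  ]
}}

```text
t: 5.63
ee_pos: [578.3, -71.7, 249.3]
orientation: [0.101, -3.138, -0.001]
ft_force: [0.1, 0.6, -1.0]
width: 39.7
grasp_force: 30.0
```

Emit:
{"op": "servo_tool", "data": {
  "plan": [
    [[1, -0.07, -0.6, 0, 0, 0, 0.3], [1, -0.07, -0.6, 0, 0, 0, 0.3], [1, -0.07, -0.6, 0, 0, 0, 0.3], [1, -0.07, -0.6, 0, 0, 0, 0.3], [1, -0.07, -0.6, 0, 0, 0, 0]]
  ]
}}

```text
t: 6.05
ee_pos: [564.4, -191.7, 249.3]
orientation: [0.265, -3.128, -0.002]
ft_force: [0.6, 0.8, -1.0]
width: 39.8
grasp_force: 30.0
```

Emit:
{"op": "servo_tool", "data": {
  "plan": [
    [[1, 0, -0.6, 0, 0, 0, 0], [1, 0, -0.4, 0, 0, 0, 0], [1, 0, 0, 0, 0, 0, 0], [1, 0, 0, 0, 0, 0, 0], [1, 0, 0, 0, 0, 0, 0]]
  ]
}}

```text
t: 6.47
ee_pos: [564.9, -229.9, 250.0]
orientation: [0.263, -3.129, -0.002]
ft_force: [-0.5, 0.1, -1.4]
width: 40.2
grasp_force: 30.0
```

Emit:
{"op": "servo_tool", "data": {
  "plan": [
    [[1, -0.11, -0.1, -0.4, 0, 0, 0.1], [1, 0, 0, -0.5, 0, 0, 0], [1, 0, 0, -0.4, 0, 0, 0], [1, 0, 0, -0.2, 0, 0, 0], [1, 0, 0, 0, 0, 0, 0]]
  ]
}}

```text
t: 6.88
ee_pos: [559.9, -233.1, 188.7]
orientation: [0.279, -3.126, -0.003]
ft_force: [-0.6, 0.3, -1.3]
width: 39.8
grasp_force: 30.0
```

Emit:
{"op": "servo_tool", "data": {
  "plan": [
    [[1, 0, 0, 0, 0, 0, 0], [1, 0, 0, 0, 0, 0, 0], [1, 0, 0, 0, 0, 0, 0], [1, 0, 0, 0, 0, 0, 0], [1, 0, 0, 0, 0, 0, 0]]
  ]
}}

```text
t: 7.3
ee_pos: [561.1, -234.8, 191.5]
orientation: [-0.277, 3.128, -0.001]
ft_force: [0.3, -0.8, -1.1]
width: 40.2
grasp_force: 30.0
```

Run:
```python
from h import *
im={n:vision.get_image(n)[:,:,::-1] for n in("top","side")}
for n in im: cv2.imwrite(f"pics/c_{n}.png",im[n])
o=readout.get_obs();print(o["ee_pos"],o["orientation"],o["width"])
cv2.imwrite("pics/c.png",np.vstack([cv2.resize(im["side"][225:315,315:435],(800,600),interpolation=cv2.INTER_CUBIC)]))
```

```text
[ 560.85900104 -234.7809681   191.11179109] [-2.76787541e-01  3.12879161e+00 -5.53272471e-04] 39.86051193695592
```

View pics/c.png

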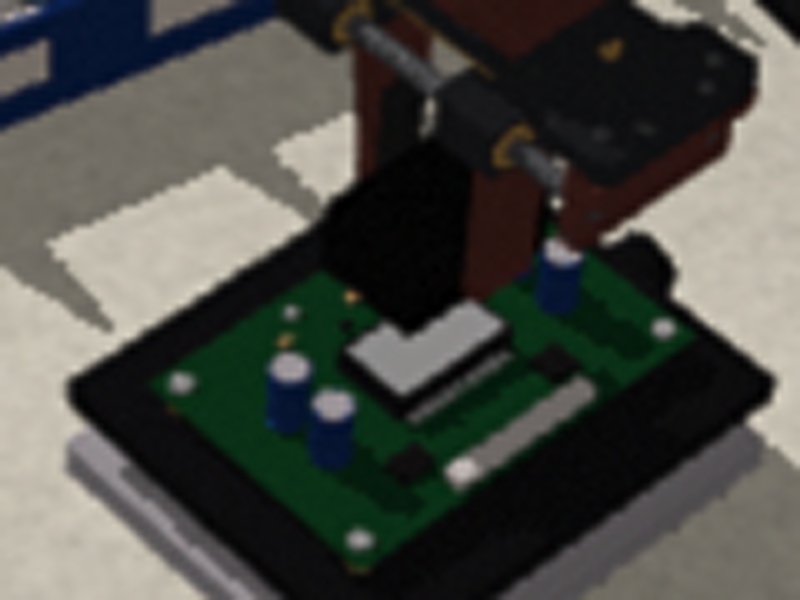

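Side view: the sink is above the module. Its near bottom corner is at about (410,333) and its left bottom corner at about (326,258) in the crop. The lid's visible corners are near (345,350) and (405,393). Computing the offset from these.

Run:
```python
from h import *
u=lambda a,sc,ox,oy:(np.array(a,float)+.5)/sc-.5+[ox,oy]
S=u([[410,333],[326,258]],20/3,315,225)
for z in(102,104,106):
  r=least_squares(lambda q:(proj("side",place([*q,.177],[[-30,-20,0],[-30,20,0]],z))-S).ravel(),[560,-234]);print(z,r.x.round(1),r.fun.round(2))
# stage seen in same image/crop with same clicking: caps + lid corners
obj=[[51,-10,80],[-51,10,80],[-51,-10,80]]
C=u([[562,250],[290,366],[333,404]],20/3,315,225)
r=least_squares(lambda q:(proj("side",place(q,obj))-C).ravel(),[560,-234,.17]);print(r.x.round(3),r.fun.round(2))
# same for lifted sink (picture b): crop offset 231,76
B=u([[328,297],[478,282]],20/3,231,76)
for z in(161,):
  for pts in([[-30,-20,0],[30,-20,0]],):
    r=least_squares(lambda q:(proj("side",place([*q,-.32],pts,z))-B).ravel(),[620,277]);print("b",r.x.round(1),r.fun.round(2))
```

```text
102 [ 561.7 -232.5] [ 0.29 -0.21 -0.29  0.21]
104 [ 560.6 -233.9] [ 0.3  -0.2  -0.31  0.2 ]
106 [ 559.5 -235.4] [ 0.31 -0.18 -0.32  0.18]
[ 5.58102e+02 -2.35808e+02  1.74000e-01] [ 0.09 -0.07 -0.06  0.11 -0.02 -0.05]
b [617.9 277.5] [-0.17  0.19  0.17 -0.2 ]
```

Emit:
{"op": "servo_tool", "data": {
  "plan": [
    [[1, -0.03, 0, -0.2, 0, 0, 0], [1, 0, 0, -0.25, 0, 0, 0], [1, 0, 0, -0.2, 0, 0, 0], [1, 0, 0, -0.1, 0, 0, 0], [1, 0, 0, 0, 0, 0, 0]]
  ]
}}

```text
t: 7.82
ee_pos: [558.7, -234.3, 158.8]
orientation: [0.277, -3.127, -0.002]
ft_force: [0.4, -0.2, -1.1]
width: 39.8
grasp_force: 30.0
```

Emit:
{"op": "servo_tool", "data": {
  "plan": [
    [[1, 0, 0, 0, 0, 0, 0], [1, 0, 0, 0, 0, 0, 0], [1, 0, 0, 0, 0, 0, 0], [1, 0, 0, 0, 0, 0, 0], [1, 0, 0, 0, 0, 0, 0]]
  ]
}}

```text
t: 8.23
ee_pos: [559.7, -234.7, 161.0]
orientation: [-0.277, 3.129, -0.001]
ft_force: [-0.3, -0.8, -0.7]
width: 39.4
grasp_force: 30.0
```

Run:
```python
from h import *
im=vision.get_image("side")[:,:,::-1]
o=readout.get_obs();print(o["ee_pos"],o["orientation"],o["width"])
c=cv2.resize(im[240:300,330:410],(800,600),interpolation=cv2.INTER_CUBIC)
g=lambda q,pts,z:((proj("side",place(q,pts,z))-[330,240]+.5)*10-.5).astype(np.int32)
sq=lambda a,b:[[a,b,0],[a,-b,0],[-a,-b,0],[-a,b,0]]
cv2.polylines(c,[g([558.3,-235.9,.175],sq(25,15),66)],1,(0,255,255),1)
cv2.polylines(c,[g([558.3,-235.9,.175],sq(30,20),74)],1,(0,0,255),1)
cv2.imwrite("pics/d.png",c)
```

```text
[ 559.67626049 -234.71170356  160.98744987] [-2.76958051e-01  3.12887828e+00 -4.05543780e-04] 39.51014772412367
```

View pics/d.png

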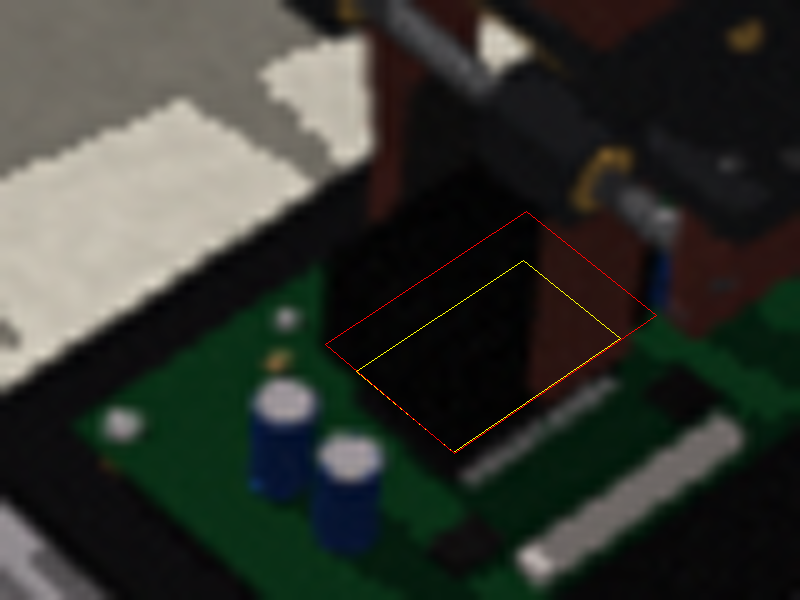

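The red outline (expected sink underside at 74 mm) matches the sink's visible left corner at (326,343), and the lid is hidden just behind the sink, as predicted. Contact forces are about zero, so I'm handing in.

```bash
python3 -c "
from workcell import close_job
print(close_job())"
```

```text
the job is handed in; nothing more can be done
None
```

The job is handed in, with no verdict shown: the black heat sink is gripped and hovering level about 8 mm above the power module, estimated centred to within about 2–3 mm, with its long side along the module's.

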